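# Mirror the pen rack for a left-handed packer

### The arm

A 6-joint arm with a two-finger parallel gripper is mounted at the origin on a cart in front of the work surface, level with it; the furniture and walls round the work are solid. World frame = base frame: x ahead of the robot, y to its left, z up, the work surface at z = 0. Lengths are in mm, angles in degrees, forces in N, time in s.
With the tool pointing down it reaches from about 300 to 775 mm from the base axis. Payload 14.6 kg.
Tool frame: the origin (TCP) lies between the finger pads; the fingertips stand 25 mm ahead of it and the grasp point (between the pads) lies 6 mm ahead of it; z points along the fingers, y is the line along which they close (so a half turn about z gives the same grasp; the last joint's range is limited). The gripper opens to 85 mm and grips with 20 to 120 N. Pads are 22 mm wide; open, the fingers measure 114 mm over their backs; the gripper's body (76 mm by 85 mm) begins 54 mm behind the grasp point. The pads swing forward as they close: fully open they stand 13 mm farther back than shut.
Start: joints at [66.142, 17.183, 87.147, -0, 75.671, -3.816], TCP at [188.487, 516.684, 234.781] pointing down, gripper open.
Joint ranges: [-173.82, 173.82], [-45.26, 126.66], [13.44, 144.39], [-59.66, 239.66], [0, 175.72], [-146.38, 146.38]. Speed limits (degrees/s): [127.2, 127.2, 147.25, 180, 180, 180].

### API

Orientations are given as a 3x3 rotation matrix whose columns are the frame's x, y, z axes.
In Python, from bench import robot, eyes gives the robot as it stands. The module is installed in compiled form; this text tells all that it offers. Calls block until the motion is done:
- robot.move_ptp(position, orientation): joint-space move of the TCP to a pose.
- robot.line_to(position, velocity=150, ori=None, threshold=None): straight line of the TCP; ori=None keeps the orientation; velocity is the mean speed in mm/s. With threshold (N) it stops when the force on the tool has changed by that much, and returns True; else False.
- robot.move_joints(angles): joint-space move.
- robot.command_gripper(opening, newtons=None): opening from 0.0 (shut) to 1.0 (fully open); newtons is the grip in N (None keeps the last); returns when the fingers have stopped.
- robot.pause(seconds).
- robot.solve_ik(position, orientation): joint angles nearest the present ones, or None.
- robot.read_state(): the state.
- eyes.snapshot(name): name is "scene" or "top"; returns a dict with "pixels" (480x640x3 uint8, blue, green, red), "K" (3x3 intrinsics, pixels), "D" ([k1, k2, p1, p2, k3] as OpenCV has them; the pictures are not rectified), "pose" (4x4, takes a point from camera to world coordinates). Camera axes: x right, y up, looking along -z (the intrinsics and any distortion apply to the point x, -y, -z); pixel columns grow to the right and rows downward; lengths in mm; the calibration is good to about 2 mm. A picture is of the moment at which its call begins. There is no depth.
A pose or a line that the arm cannot do raises robot.IKError and nothing moves.
- robot.job_done(): hands the job in; it is judged then, once.
The state is a dict: "t": time; "joint_positions": joint angles; "qvel": joint speeds; "joint_efforts": joint torques, N m; "ee_pos": TCP position; "eef_rot": TCP orientation; "contact_force": force on the tool from outside, world axes, zero at the start; "wrist_torque": the same for the moment, N m; "gripper_width": opening from 0.0 (shut) to 1.0 (fully open); "gripper_force": force on a finger pad.
Only numpy, scipy, OpenCV 4.12 (cv2) and the standard library are available. Lean on these libraries where they do the work, as an engineer would, in place of code of your own. Each camera call takes 0.05 s, during which the arm holds its last target. There are 200 camera calls.

### The job

A left-handed packer takes over this bench: move the three markers and the yellow box cutter from the plywood rack to the green rack in reverse order, so that what lies leftmost in the plywood rack ends up rightmost in the green one, and so on (left and right as seen from the robot). Lay each one centred across both rests of its own slot, either way round, let go of it, and leave the flask standing where it is.

Things in the scene. Friction and masses are not known exactly. Their poses are not given: they have to be found in the camera images.
- marker_red: Red-and-white round marker pen, 138 mm long, 17 mm diameter, lying along its own y axis. Origin: below the middle of its length, on its underside as it lies at the start; the pen's axis passes 9 mm above the origin along the body's z. Starts in a slot of the old rack. Take it across its thickness at mid-length.
- marker_blue: Blue-and-white round marker pen, 138 mm long, 17 mm diameter, lying along its own y axis. Origin: below the middle of its length, on its underside as it lies at the start; the pen's axis passes 9 mm above the origin along the body's z. Starts in a slot of the old rack. Take it across its thickness at mid-length.
- marker_black: Black-and-white round marker pen, 138 mm long, 17 mm diameter, lying along its own y axis. Origin: below the middle of its length, on its underside as it lies at the start; the pen's axis passes 9 mm above the origin along the body's z. Starts in a slot of the old rack. Take it across its thickness at mid-length.
- box_cutter: Yellow snap-blade box cutter along its own y axis (all in mm): body y -58 to +86, 18 wide (x), 12 thick (z), blade fixed, tip at y = -86. Origin: on the underside, midway between its tips. A fixed black slide button stands 20 above the underside at y -29 to -11: take the body across its width beside it, around y = +10. Starts in a slot of the old rack.
- cradle_red: Slot of the old rack (plywood plate 120x236x5 mm), fixed: the one that holds the red marker at the start (all four look alike, in one row at 56 mm pitch, same form as in the new rack). Origin: slot centre on the plate's top; slot floor 19 mm above the origin. x along the slot, away from the robot; y along the row, to the left.
- cradle_blue: Slot of the old rack (plywood plate 120x236x5 mm), fixed: the one that holds the blue marker at the start (all four look alike, in one row at 56 mm pitch, same form as in the new rack). Origin: slot centre on the plate's top; slot floor 19 mm above the origin. x along the slot, away from the robot; y along the row, to the left.
- cradle_black: Slot of the old rack (plywood plate 120x236x5 mm), fixed: the one that holds the black marker at the start (all four look alike, in one row at 56 mm pitch, same form as in the new rack). Origin: slot centre on the plate's top; slot floor 19 mm above the origin. x along the slot, away from the robot; y along the row, to the left.
- cradle_cutter: Slot of the old rack (plywood plate 120x236x5 mm), fixed: the one that holds the yellow cutter at the start (all four look alike, in one row at 56 mm pitch, same form as in the new rack). Origin: slot centre on the plate's top; slot floor 19 mm above the origin. x along the slot, away from the robot; y along the row, to the left.
- new_rack: New rack, fixed, empty (in mm): green plate 120 (x) x 236 (y) x 5. Origin: centre of its underside, on a grey riser 120 above the bench. x along the slots, away from the robot; y along the row, to the left. Slots at y +84, +28, -28, -84, each two metal rests 16 wide at x -42 and +42 (open between). Slot floor 24 wide, 24 above the origin; flanks slope 48 deg to ridges 41 up. Undersides rest on it.
- flask: dark green-blue drinking flask, 72 mm diameter, 250 mm tall, standing loose on the bench to the right of the riser. Origin: centre of its underside. Leave it standing where it is.

How it is judged (in metres and radians):
At the end, for the whole second after the job is handed in: Each thing at rest in its own green-rack slot, in reverse of the plywood slots' order: origin within 15 mm of the slot's centre line, 18 mm of its middle along it, 18 to 46 mm above the riser, level within 0.12 and along the slot within 0.2 rad. Flask upright within 30 mm of its start (x of marker_red in the frame of new_rack between -0.018 and 0.018 m and z of marker_red in the frame of new_rack between 0.018 and 0.046 m and (y of marker_red in the frame of new_rack between 0.069 and 0.099 m or y of marker_red in the frame of new_rack between 0.013 and 0.043 m or y of marker_red in the frame of new_rack between -0.043 and -0.013 m or y of marker_red in the frame of new_rack between -0.099 and -0.069 m) and angle between marker_red's own y axis and vertical between 1.4508 and 1.6908 rad and angle between the y axis of each of marker_red, marker_blue, marker_black, box_cutter and the x axis of new_rack, either way round below 0.2 rad and linear speed of each of marker_red, marker_blue, marker_black, box_cutter below 0.02 m/s and angular speed of each of marker_red, marker_blue, marker_black, box_cutter below 0.3 rad/s and x of marker_blue in the frame of new_rack between -0.018 and 0.018 m and z of marker_blue in the frame of new_rack between 0.018 and 0.046 m and (y of marker_blue in the frame of new_rack between 0.069 and 0.099 m or y of marker_blue in the frame of new_rack between 0.013 and 0.043 m or y of marker_blue in the frame of new_rack between -0.043 and -0.013 m or y of marker_blue in the frame of new_rack between -0.099 and -0.069 m) and angle between marker_blue's own y axis and vertical between 1.4508 and 1.6908 rad and x of marker_black in the frame of new_rack between -0.018 and 0.018 m and z of marker_black in the frame of new_rack between 0.018 and 0.046 m and (y of marker_black in the frame of new_rack between 0.069 and 0.099 m or y of marker_black in the frame of new_rack between 0.013 and 0.043 m or y of marker_black in the frame of new_rack between -0.043 and -0.013 m or y of marker_black in the frame of new_rack between -0.099 and -0.069 m) and angle between marker_black's own y axis and vertical between 1.4508 and 1.6908 rad and x of box_cutter in the frame of new_rack between -0.018 and 0.018 m and z of box_cutter in the frame of new_rack between 0.018 and 0.046 m and (y of box_cutter in the frame of new_rack between 0.069 and 0.099 m or y of box_cutter in the frame of new_rack between 0.013 and 0.043 m or y of box_cutter in the frame of new_rack between -0.043 and -0.013 m or y of box_cutter in the frame of new_rack between -0.099 and -0.069 m) and angle between box_cutter's own y axis and vertical between 1.4508 and 1.6908 rad and ((y of cradle_red in the frame of cradle_blue above 0 m and y of marker_red in the frame of new_rack below -0.056 m and y of marker_blue in the frame of new_rack above -0.056 m) or (y of cradle_red in the frame of cradle_blue above 0 m and y of marker_red in the frame of new_rack below 0 m and y of marker_blue in the frame of new_rack above 0 m) or (y of cradle_red in the frame of cradle_blue above 0 m and y of marker_red in the frame of new_rack below 0.056 m and y of marker_blue in the frame of new_rack above 0.056 m) or (y of cradle_red in the frame of cradle_blue below 0 m and y of marker_red in the frame of new_rack above -0.056 m and y of marker_blue in the frame of new_rack below -0.056 m) or (y of cradle_red in the frame of cradle_blue below 0 m and y of marker_red in the frame of new_rack above 0 m and y of marker_blue in the frame of new_rack below 0 m) or (y of cradle_red in the frame of cradle_blue below 0 m and y of marker_red in the frame of new_rack above 0.056 m and y of marker_blue in the frame of new_rack below 0.056 m)) and ((y of cradle_red in the frame of cradle_black above 0 m and y of marker_red in the frame of new_rack below -0.056 m and y of marker_black in the frame of new_rack above -0.056 m) or (y of cradle_red in the frame of cradle_black above 0 m and y of marker_red in the frame of new_rack below 0 m and y of marker_black in the frame of new_rack above 0 m) or (y of cradle_red in the frame of cradle_black above 0 m and y of marker_red in the frame of new_rack below 0.056 m and y of marker_black in the frame of new_rack above 0.056 m) or (y of cradle_red in the frame of cradle_black below 0 m and y of marker_red in the frame of new_rack above -0.056 m and y of marker_black in the frame of new_rack below -0.056 m) or (y of cradle_red in the frame of cradle_black below 0 m and y of marker_red in the frame of new_rack above 0 m and y of marker_black in the frame of new_rack below 0 m) or (y of cradle_red in the frame of cradle_black below 0 m and y of marker_red in the frame of new_rack above 0.056 m and y of marker_black in the frame of new_rack below 0.056 m)) and ((y of cradle_red in the frame of cradle_cutter above 0 m and y of marker_red in the frame of new_rack below -0.056 m and y of box_cutter in the frame of new_rack above -0.056 m) or (y of cradle_red in the frame of cradle_cutter above 0 m and y of marker_red in the frame of new_rack below 0 m and y of box_cutter in the frame of new_rack above 0 m) or (y of cradle_red in the frame of cradle_cutter above 0 m and y of marker_red in the frame of new_rack below 0.056 m and y of box_cutter in the frame of new_rack above 0.056 m) or (y of cradle_red in the frame of cradle_cutter below 0 m and y of marker_red in the frame of new_rack above -0.056 m and y of box_cutter in the frame of new_rack below -0.056 m) or (y of cradle_red in the frame of cradle_cutter below 0 m and y of marker_red in the frame of new_rack above 0 m and y of box_cutter in the frame of new_rack below 0 m) or (y of cradle_red in the frame of cradle_cutter below 0 m and y of marker_red in the frame of new_rack above 0.056 m and y of box_cutter in the frame of new_rack below 0.056 m)) and ((y of cradle_blue in the frame of cradle_black above 0 m and y of marker_blue in the frame of new_rack below -0.056 m and y of marker_black in the frame of new_rack above -0.056 m) or (y of cradle_blue in the frame of cradle_black above 0 m and y of marker_blue in the frame of new_rack below 0 m and y of marker_black in the frame of new_rack above 0 m) or (y of cradle_blue in the frame of cradle_black above 0 m and y of marker_blue in the frame of new_rack below 0.056 m and y of marker_black in the frame of new_rack above 0.056 m) or (y of cradle_blue in the frame of cradle_black below 0 m and y of marker_blue in the frame of new_rack above -0.056 m and y of marker_black in the frame of new_rack below -0.056 m) or (y of cradle_blue in the frame of cradle_black below 0 m and y of marker_blue in the frame of new_rack above 0 m and y of marker_black in the frame of new_rack below 0 m) or (y of cradle_blue in the frame of cradle_black below 0 m and y of marker_blue in the frame of new_rack above 0.056 m and y of marker_black in the frame of new_rack below 0.056 m)) and ((y of cradle_blue in the frame of cradle_cutter above 0 m and y of marker_blue in the frame of new_rack below -0.056 m and y of box_cutter in the frame of new_rack above -0.056 m) or (y of cradle_blue in the frame of cradle_cutter above 0 m and y of marker_blue in the frame of new_rack below 0 m and y of box_cutter in the frame of new_rack above 0 m) or (y of cradle_blue in the frame of cradle_cutter above 0 m and y of marker_blue in the frame of new_rack below 0.056 m and y of box_cutter in the frame of new_rack above 0.056 m) or (y of cradle_blue in the frame of cradle_cutter below 0 m and y of marker_blue in the frame of new_rack above -0.056 m and y of box_cutter in the frame of new_rack below -0.056 m) or (y of cradle_blue in the frame of cradle_cutter below 0 m and y of marker_blue in the frame of new_rack above 0 m and y of box_cutter in the frame of new_rack below 0 m) or (y of cradle_blue in the frame of cradle_cutter below 0 m and y of marker_blue in the frame of new_rack above 0.056 m and y of box_cutter in the frame of new_rack below 0.056 m)) and ((y of cradle_black in the frame of cradle_cutter above 0 m and y of marker_black in the frame of new_rack below -0.056 m and y of box_cutter in the frame of new_rack above -0.056 m) or (y of cradle_black in the frame of cradle_cutter above 0 m and y of marker_black in the frame of new_rack below 0 m and y of box_cutter in the frame of new_rack above 0 m) or (y of cradle_black in the frame of cradle_cutter above 0 m and y of marker_black in the frame of new_rack below 0.056 m and y of box_cutter in the frame of new_rack above 0.056 m) or (y of cradle_black in the frame of cradle_cutter below 0 m and y of marker_black in the frame of new_rack above -0.056 m and y of box_cutter in the frame of new_rack below -0.056 m) or (y of cradle_black in the frame of cradle_cutter below 0 m and y of marker_black in the frame of new_rack above 0 m and y of box_cutter in the frame of new_rack below 0 m) or (y of cradle_black in the frame of cradle_cutter below 0 m and y of marker_black in the frame of new_rack above 0.056 m and y of box_cutter in the frame of new_rack below 0.056 m)) and angle between flask's own z axis and vertical below 0.1 rad and distance of flask from where it was at the start of the episode below 0.03 m); the robot touches nothing.
It fails at once if the flask is knocked over or pushed away by more than 30 mm (angle between flask's own z axis and vertical above 0.5 rad or distance of flask from where it was at the start of the episode above 0.03 m).
It also fails if it takes over 93 s, if anything falls off the work surface, if the arm or the gripper's body presses on something with over 40 N, if the wrist force passes 120 N, or if a joint passes its speed limit or range.

## Working session

There is one attempt and no reset: what is moved stays moved. The work goes in short steps, each a Python script; the robot and the scene stay as the last script left them, time stands still between calls to the robot, and variables do not carry over. Pictures are saved under pics/ and viewed, at most 14 in all, crops included, and the job is handed in when it is done.

```bash
mkdir -p pics; python3 - <<'E'
from bench import robot, eyes
import cv2,numpy as np
for n in("scene","top"):
    s=eyes.snapshot(n); cv2.imwrite(f"pics/{n}0.png",s["pixels"]); print(n,s["K"],s["D"],np.round(s["pose"],3))
    np.savez(f"{n}0.npz",**s)
print(robot.read_state())
E
```

```text
scene [[450.93541365   0.         322.07397972]
 [  0.         450.93541365 244.46509298]
 [  0.           0.           1.        ]] [-0.06818767  0.          0.          0.          0.        ] [[ 4.68000e-01  4.68000e-01 -7.50000e-01 -3.16883e+02]
 [-8.84000e-01  2.50000e-01 -3.95000e-01 -5.32247e+02]
 [ 2.00000e-03  8.47000e-01  5.31000e-01  7.13876e+02]
 [ 0.00000e+00  0.00000e+00  0.00000e+00  1.00000e+00]]
top [[452.34802938   0.         318.58068914]
 [  0.         452.34802938 240.93577802]
 [  0.           0.           1.        ]] [-0.07917055  0.          0.          0.          0.        ] [[-1.060000e-01  9.690000e-01 -2.230000e-01  3.588070e+02]
 [-9.940000e-01 -1.030000e-01  2.400000e-02 -8.029600e+01]
 [ 0.000000e+00  2.240000e-01  9.750000e-01  1.026438e+03]
 [ 0.000000e+00  0.000000e+00  0.000000e+00  1.000000e+00]]
{'t': 0.1, 'joint_positions': array([ 6.61417496e+01,  1.72128519e+01,  8.71748348e+01,  1.89335828e-03,
        7.56690421e+01, -3.81496087e+00]), 'qvel': array([ 0.06707561,  0.03365844, -0.1993088 , -0.00863888, -0.09788086,
        0.19105096]), 'joint_efforts': array([ 3.86885049e-04, -5.44377601e+01, -3.62375307e+01, -4.53544999e-05,
        3.09392090e-03,  1.88824419e-05]), 'ee_pos': array([188.41288023, 516.52233827, 234.2882437 ]), 'eef_rot': array([[-9.39431111e-01,  3.42737512e-01, -4.29753821e-04],
       [ 3.42737767e-01,  9.39430693e-01, -8.92548614e-04],
       [ 9.78140387e-05, -9.85780802e-04, -9.99999509e-01]]), 'contact_force': array([ 0.6793685 , -0.6758375 ,  0.52602409]), 'wrist_torque': array([-0.03912663, -0.03823187,  0.01257489]), 'gripper_force': 0.0, 'gripper_width': 0.9999683068237232}
```

View pics/scene0.png

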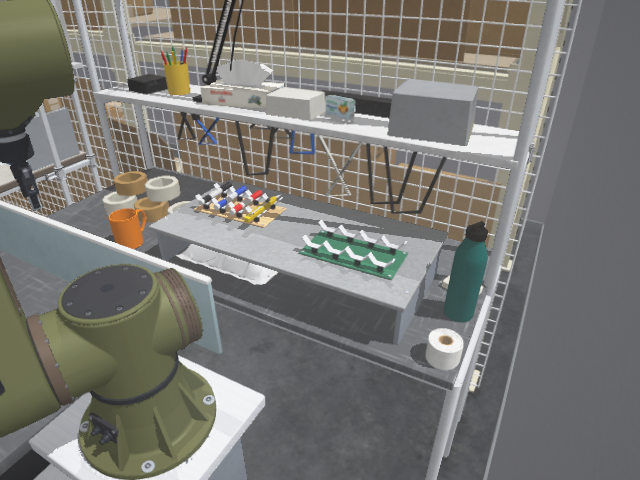

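View pics/top0.png

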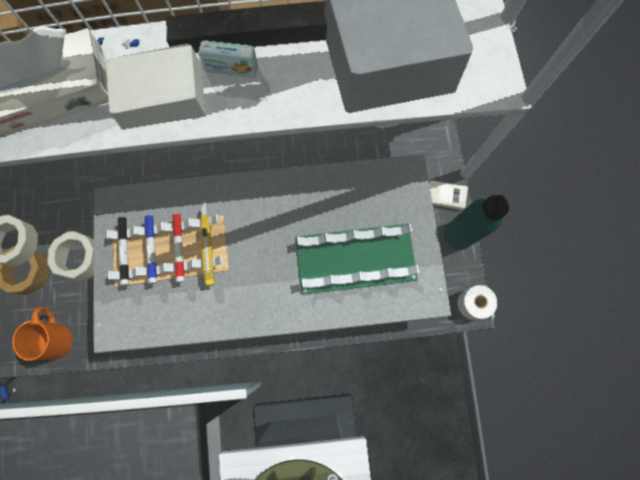

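Top view: black (123,250), blue (150,250), red (178,245) and cutter (207,250) run left to right in the plywood rack. The green rack is around (356,262) and the flask is to its right. I'll rectify the riser area onto a plane to check detail.

```bash
cat > h.py <<'E'
import numpy as np,cv2
def ray(s,uv):
    p=cv2.undistortPoints(np.array(uv,float).reshape(-1,1,2),s["K"],np.array(s["D"])).reshape(-1,2)
    d=np.c_[p[:,0],-p[:,1],-np.ones(len(p))]@s["pose"][:3,:3].T
    return s["pose"][:3,3],d
def onplane(s,uv,z):
    o,d=ray(s,uv); return o+d*((z-o[2])/d[:,2])[:,None]
def project(s,P):
    T=np.linalg.inv(s["pose"]); c=np.atleast_2d(P)@T[:3,:3].T+T[:3,3]
    return cv2.projectPoints(c*[1,-1,-1],np.zeros(3),np.zeros(3),s["K"],np.array(s["D"]))[0].reshape(-1,2)
def ortho(s,z,x0,x1,y0,y1,sc):  # image: up=+x, left=+y
    h,w=int((x1-x0)*sc),int((y1-y0)*sc)
    v,u=np.mgrid[0:h,0:w]
    P=np.stack([x1-v/sc,y1-u/sc,np.full(u.shape,z)],-1).reshape(-1,3)
    m=project(s,P).reshape(h,w,2).astype(np.float32)
    return cv2.remap(s["pixels"],m[...,0],m[...,1],cv2.INTER_CUBIC)
E
python3 - <<'E'
from h import *
s=dict(np.load("top0.npz")); c=dict(np.load("scene0.npz"))
print(onplane(s,[[123,250],[150,250],[178,245],[207,250],[356,262]],150).round(0))
print("riser corners",onplane(s,[[95,190],[424,155],[450,316],[95,352]],120).round(0))
# flask cap, via triangulation
a,d=ray(s,[[495,208]]);b,e=ray(c,[[477,229]])
M=np.c_[d[0],-e[0]];t=np.linalg.lstsq(M,b-a,rcond=None)[0];print("flask cap",a+d[0]*t[0],b+e[0]*t[1])
# shelf front edge
for pt,ps in(([526,105],[520,158]),):
    a,d=ray(s,[pt]);b,e=ray(c,[ps]);t=np.linalg.lstsq(np.c_[d[0],-e[0]],b-a,rcond=None)[0];print("shelf",a+d[0]*t[0],b+e[0]*t[1])
a=ortho(s,150,230,480,-280,400,1.15);cv2.imwrite("pics/ortho.png",a)
b=ortho(c,150,230,480,-280,400,1.15)
cv2.imwrite("pics/ortho.png",np.vstack([a,b]))
E
```

```text
[[ 582.  291.  150.]
 [ 576.  236.  150.]
 [ 581.  179.  150.]
 [ 564.  121.  150.]
 [ 509. -171.  150.]]
riser corners [[ 729.  365.  120.]
 [ 732. -350.  120.]
 [ 385. -347.  120.]
 [ 387.  365.  120.]]
flask cap [ 568.40440037 -432.49559393  231.38709439] [ 570.86599826 -438.62352495  234.75065014]
shelf [ 712.67651993 -472.82177272  347.38243733] [ 715.83481049 -483.23818555  355.04945619]
```

View pics/ortho.png

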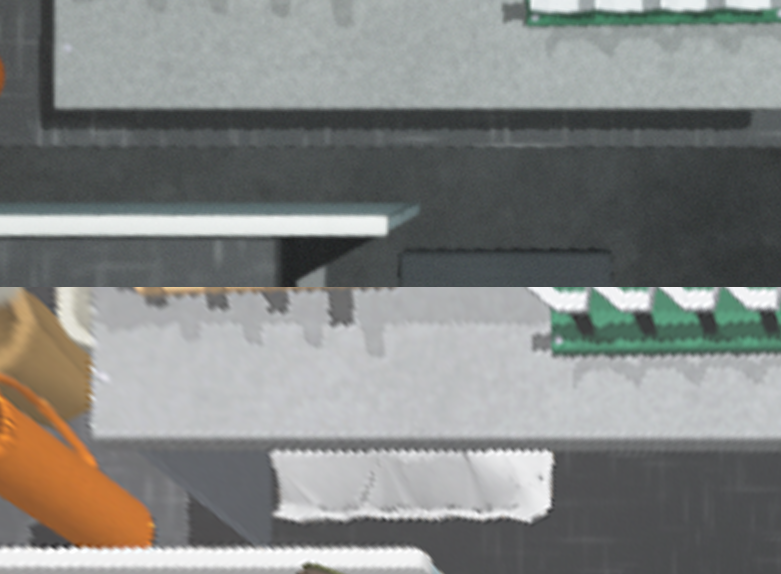

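The rectified window was placed too low in x; it should be centred near x 570. I'll redo it and locate the panel and shelf edges.

```bash
python3 - <<'E'
from h import *
s=dict(np.load("top0.npz")); c=dict(np.load("scene0.npz"))
def tri(n,p,q):
    a,d=ray(s,[p]);b,e=ray(c,[q]);t=np.linalg.lstsq(np.c_[d[0],-e[0]],b-a,rcond=None)[0]
    P,Q=a+d[0]*t[0],b+e[0]*t[1];print(n,(P+Q).round()/2,np.linalg.norm(P-Q).round(1))
tri("panel end",[258,386],[214,281]); tri("shelf corner near R",[526,103],[518,160])
# panel left part: same vertical plane; shelf edge at plane z=350
print(onplane(s,[[0,162],[100,150],[300,130],[526,105]],350).round())
a=ortho(s,150,450,700,-280,400,1.17);b=ortho(c,150,450,700,-280,400,1.17)
cv2.imwrite("pics/ortho2.png",np.vstack([a,b]))
E
```

```text
panel end [287.5  51.  111.5] 14.2
shelf corner near R [ 718.5 -477.5  346.5] 6.2
[[ 705.  420.  350.]
 [ 704.  245.  350.]
 [ 702.  -86.  350.]
 [ 711. -471.  350.]]
```

View pics/ortho2.png

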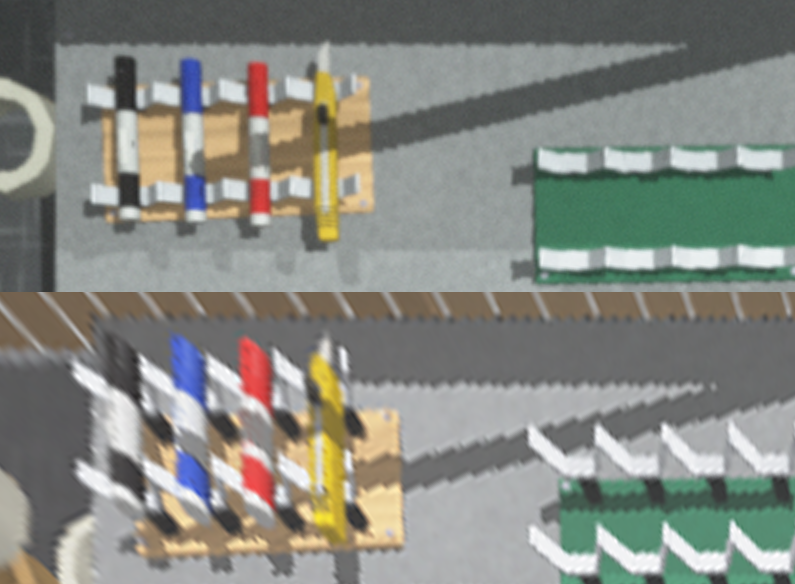

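Both racks show clearly. In the upper rectified view the pens' ends are at black (124,57)-(128,218), blue (190,60)-(195,220), red (257,63)-(260,222) and cutter (324,43)-(328,240). Next I'll measure plate poses and heights with masks, and the pen ends from both views.

```bash
cat >> h.py <<'E'
def box(im,lo,hi,x1,y1,sc):
    m=cv2.inRange(cv2.cvtColor(im,cv2.COLOR_BGR2HSV),lo,hi)
    m=cv2.morphologyEx(m,cv2.MORPH_OPEN,np.ones((3,3)))
    n,l,st,_=cv2.connectedComponentsWithStats(m)
    keep=np.isin(l,[i for i in range(1,n) if st[i,4]>60*sc*sc])
    p=np.argwhere(keep)[:,::-1].astype(np.float32)
    b=cv2.boxPoints(cv2.minAreaRect(cv2.convexHull(p)))
    return np.c_[x1-b[:,1]/sc,y1-b[:,0]/sc]
E
python3 - <<'E'
from h import *
V={k:dict(np.load(k+"0.npz")) for k in("top","scene")}
def desc(q):
    c=q.mean(0);e=[q[1]-q[0],q[2]-q[1]];L=[np.linalg.norm(x) for x in e];i=int(L[1]>L[0]);a=np.degrees(np.arctan2(e[i][1],e[i][0]))%180
    return c.round(1),np.round(L,1),round(a,2)
for z in(125,):
  for k,s in V.items():
    im=ortho(s,z,420,700,-330,-40,2);print(k,"green",z,*desc(box(im,(65,90,30),(92,255,255),700,-40,2)))
    im=ortho(s,z,440,700,30,400,2);print(k,"ply",z,*desc(box(im,(8,50,90),(21,150,255),700,400,2)))
R={"red":((170,110,60),(180,255,255)),"blue":((105,120,50),(130,255,255)),"yel":((20,130,80),(35,255,255))}
for z in(153,):
  for k,s in V.items():
    im=ortho(s,z,440,700,90,350,2)
    for n,(lo,hi) in R.items(): print(k,n,*desc(box(im,lo,hi,700,350,2)))
    im=ortho(s,z,480,700,250,340,2);print(k,"black?",*desc(box(im,(0,0,0),(180,255,45),700,340,2)))
# pen ends top
u=np.array([[124,57],[128,218],[190,60],[195,220],[257,63],[260,222],[324,43],[328,240]],float)
P=np.c_[700-u[:,1]/1.17,400-u[:,0]/1.17,np.full(8,150)]
uv=project(V["top"],P);print(onplane(V["top"],uv,153).round(1))
E
```

```text
top green 125 [ 510.9 -173.6] [232.7  96.5] 91.22
top ply 125 [577.9 205.7] [237.4 120.6] 92.49
scene green 125 [ 517.9 -176. ] [232.9 118.9] 90.8
scene ply 125 [570.2 240.5] [319.  259.5] 90.0Traceback (most recent call last):
  File "<stdin>", line 14, in <module>
  File "h.py", line 23, in box
    b=cv2.boxPoints(cv2.minAreaRect(cv2.convexHull(p)))
                    ~~~~~~~~~~~~~~~^^^^^^^^^^^^^^^^^^^
cv2.error: OpenCV(4.12.0) /io/opencv/modules/imgproc/src/convhull.cpp:143: error: (-215:Assertion failed) total >= 0 && (depth == CV_32F || depth == CV_32S) in function 'convexHull'
```

```bash
python3 - <<'E'
from h import *
V={k:dict(np.load(k+"0.npz")) for k in("top","scene")}
out=[]
for k,s in V.items():
    im=ortho(s,125,430,600,-310,-40,2)
    hsv=cv2.cvtColor(im,cv2.COLOR_BGR2HSV)
    m=cv2.inRange(hsv,(60,60,20),(95,255,255)); p=np.argwhere(m)[:,::-1].astype(np.float32)
    n,l,st,_=cv2.connectedComponentsWithStats(m); p=np.argwhere(np.isin(l,[i for i in range(1,n) if st[i,4]>25]))[:,::-1].astype(np.float32)
    b=cv2.boxPoints(cv2.minAreaRect(p)); w=np.c_[600-b[:,1]/2,-40-b[:,0]/2];print(k,w.round(1).tolist(),w.mean(0))
    cv2.polylines(im,[b.astype(int)],1,(0,0,255),1); out.append(im[:,:540])
im=ortho(V["top"],153,490,660,90,340,2); 
hsv=cv2.cvtColor(im,cv2.COLOR_BGR2HSV)
for x in(300,): print([hsv[60,c].tolist() for c in range(40,500,6)][:0])
for n,(lo,hi) in {"red":((165,90,60),(180,255,255)),"red2":((0,150,60),(6,255,255)),"blue":((100,100,50),(130,255,255)),"yel":((21,120,60),(35,255,255))}.items():
    m=cv2.inRange(hsv,lo,hi);print(n,m.sum()//255)
    if m.sum()<255*50: continue
    n_,l,st,_=cv2.connectedComponentsWithStats(m);p=np.argwhere(np.isin(l,[i for i in range(1,n_) if st[i,4]>60]))[:,::-1].astype(np.float32)
    b=cv2.boxPoints(cv2.minAreaRect(p));print(np.c_[660-b[:,1]/2,340-b[:,0]/2].round(1).tolist());cv2.polylines(im,[b.astype(int)],1,(0,255,0),1)
im=cv2.resize(im,None,fx=1.08,fy=1.08)[:,:540]
cv2.imwrite("pics/o3.png",np.vstack([cv2.resize(o,(540,340))[:, :] for o in out[:1]]+[cv2.resize(im,(540,260))]))
E
```

```text
top [[579.7999877929688, -54.900001525878906], [582.7999877929688, -290.20001220703125], [463.70001220703125, -291.70001220703125], [460.70001220703125, -56.5]] [ 521.7488  -173.32115]
scene [[577.2999877929688, -57.599998474121094], [580.5, -292.79998779296875], [457.8999938964844, -294.5], [454.70001220703125, -59.20000076293945]] [ 517.59283 -176.02612]
[]
red 13
red2 3878
[[644.4000244140625, 186.5], [644.5999755859375, 170.0], [519.0, 168.39999389648438], [518.7999877929688, 185.0]]
blue 4668
[[648.7999877929688, 244.89999389648438], [649.5, 228.0], [520.5999755859375, 223.3000030517578], [520.0, 240.3000030517578]]
yel 7605
[[636.9000244140625, 133.5], [637.2000122070312, 110.80000305175781], [494.1000061035156, 109.0999984741211], [493.79998779296875, 131.8000030517578]]
```

View pics/o3.png

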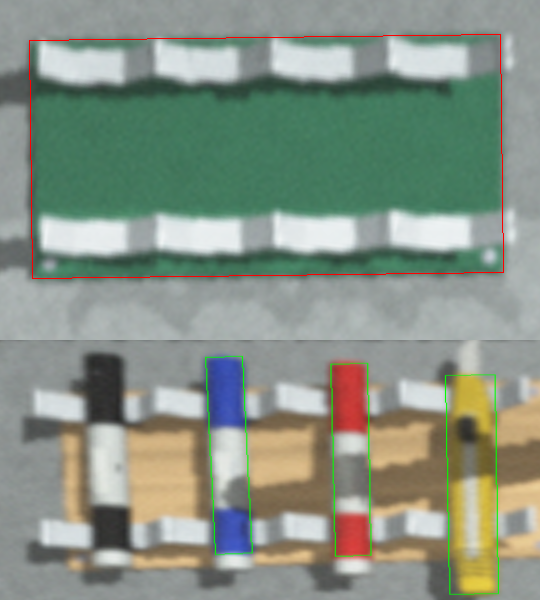

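Top view: the green plate is fitted by the red box, and the pens sit in their slots with the cutter blade pointing away from the robot. Plate size matches at z=125 for both racks. I'll move the cutter first as the trial (to slot +84), then look.

```bash
cat > m.py <<'E'
from bench import robot,eyes
import numpy as np,cv2
G=np.array([520.7,-174.2]);GY=np.radians(0.75);PY=np.radians(2.3)
SRC={"cutter":(580.5,121.6,-10),"red":(577.8,178.0,0),"blue":(579.6,234.2,0),"black":(581.3,291.0,0)}
DST={"cutter":84,"red":28,"blue":-28,"black":-84}
def R(a):
    y=np.array([-np.sin(a),np.cos(a),0]);z=np.array([0,0,-1.]);return np.c_[np.cross(y,z),y,z]
def f(a): return np.array([np.cos(a),np.sin(a)])
HI=235
def go(n,z=159.,opn=0.5,grip=45):
    x,y,o=SRC[n];p=np.array([x,y])+o*f(PY)
    q=G+DST[n]*np.array([-np.sin(GY),np.cos(GY)])+o*f(GY)
    robot.command_gripper(opn)
    if n=="cutter": robot.move_ptp([*p,HI],R(PY))
    else: robot.line_to([*p,HI],300,ori=R(PY))
    hit=robot.line_to([*p,z],90,threshold=20)
    robot.command_gripper(0.0,grip)
    s=robot.read_state();print(n,"hit",hit,"z",s["ee_pos"].round(1),"w",round(s["gripper_width"],3),"F",s["gripper_force"])
    if hit or s["gripper_width"]<0.1: raise SystemExit("bad grasp")
    robot.line_to([*p,HI],150)
    robot.line_to([*q,HI],220,ori=R(GY))
    s=robot.read_state();print(" w",round(s["gripper_width"],3))
    robot.line_to([*q,z+14],120)
    hit=robot.line_to([*q,z+1],30,threshold=15)
    s=robot.read_state();print(" place",hit,s["ee_pos"].round(1))
    robot.command_gripper(opn)
    robot.line_to([*q,HI],150)
    print(" t",robot.read_state()["t"])
def pic(k,f):
    s=eyes.snapshot(k);np.savez(f+".npz",**s);return s
E
python3 - <<'E'
from m import *; from h import *
for n in SRC:
    print(n,robot.solve_ik([SRC[n][0],SRC[n][1],159],R(PY)),robot.solve_ik([G[0],G[1]+DST[n],159],R(GY)))
robot.command_gripper(.5); st=robot.read_state()["ee_pos"]
robot.line_to([st[0],st[1],260],150)
go("cutter")
robot.line_to([400,-60,260],250)
s=pic("top","top1"); im=ortho(s,150,440,660,-310,310,1.25); cv2.imwrite("pics/t1.png",im)
E
```

```text
cutter [ 8.29298879e+00  2.65667524e+01  8.46832814e+01 -2.54444375e-14
  6.87499662e+01 -8.40070112e+01] [-1.37991241e+01  1.88058872e+01  9.56444892e+01 -2.54444375e-14
  6.55496236e+01 -1.04549124e+02]
red [ 1.36516442e+01  2.79637808e+01  8.26133046e+01 -2.54444375e-14
  6.94229145e+01 -7.86483558e+01] [-1.95638086e+01  2.02880336e+01  9.36250109e+01 -2.54444375e-14
  6.60869556e+01 -1.10313809e+02]
blue [ 1.86457735e+01  3.04849731e+01  7.88084254e+01 -2.54444375e-14
  7.07066015e+01 -7.36542265e+01] [-2.49792461e+01  2.24124543e+01  9.06680983e+01 -2.54444375e-14
  6.69194474e+01 -1.15729246e+02]
black [ 2.33650891e+01  3.36094083e+01  7.39754608e+01 -2.54444375e-14
  7.24151309e+01 -6.89349109e+01] [-2.99859497e+01  2.51294238e+01  8.67833682e+01 -2.54444375e-14
  6.80872080e+01 -1.20735950e+02]
cutter hit False z [571.  121.2 160.1] w -0.002 F 3.4002434273133986bad grasp
```

```bash
python3 - <<'E'
from m import *; from h import *
s=robot.read_state();print(s["gripper_width"],s["gripper_force"],s["ee_pos"],s["contact_force"],s["t"])
a=pic("top","top1");b=pic("scene","sc1")
cv2.imwrite("pics/t1.png",np.vstack([cv2.resize(a["pixels"][170:320,80:340],(780,450))[:295],cv2.resize(b["pixels"][160:260,170:430],(780,300))]))
E
```

```text
-0.0016081645632240159 3.4002434273133986 [571.04203946 121.1836263  160.07819464] [ 0.39395434 -1.45637728  6.86720534] 4.5833
```

View pics/t1.png

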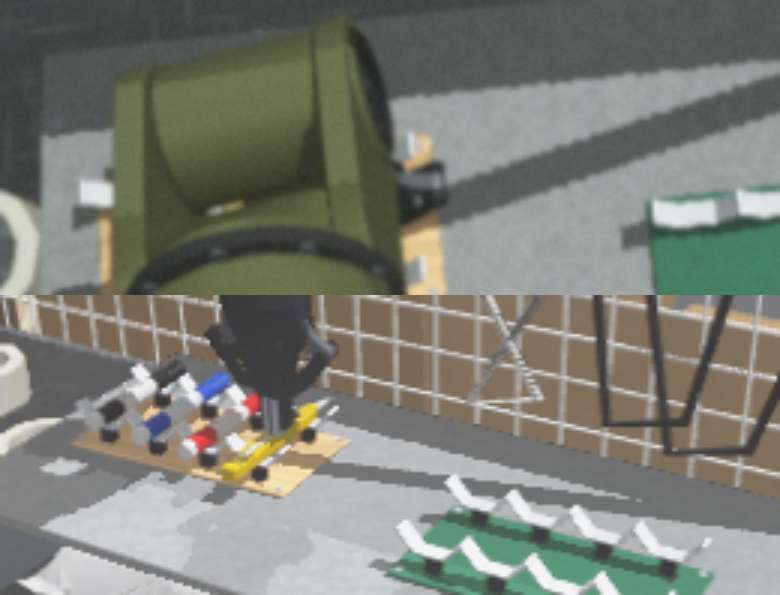

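The lower half of the picture shows the shut fingers at (275,430) above or behind the cutter, which has not been gripped. I'll lift clear and look at it unobstructed.

```bash
python3 - <<'E'
from m import *; from h import *
b=dict(np.load("sc1.npz"));print("exp tip px",project(b,[[571,121.2,135],[571,121.2,154]]).round())
p=robot.read_state()["ee_pos"]
robot.line_to([p[0],p[1],235],100); print(robot.read_state()["gripper_width"])
robot.line_to([420,-60,250],300)
a=pic("top","top2");b=pic("scene","sc2")
cv2.imwrite("pics/t2.png",np.vstack([ortho(a,153,480,680,50,330,2.5)[:, :700],cv2.resize(b["pixels"][160:250,170:430],(700,242))])[:,:])
E
```

```text
exp tip px [[262. 212.]
 [262. 206.]]
0.00012150346717179008
```

```bash
python3 -c "
import cv2;i=cv2.imread('pics/t2.png');cv2.imwrite('pics/t2s.png',cv2.resize(i,None,fx=.8,fy=.8))"
```

```text
(no output)
```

View pics/t2s.png

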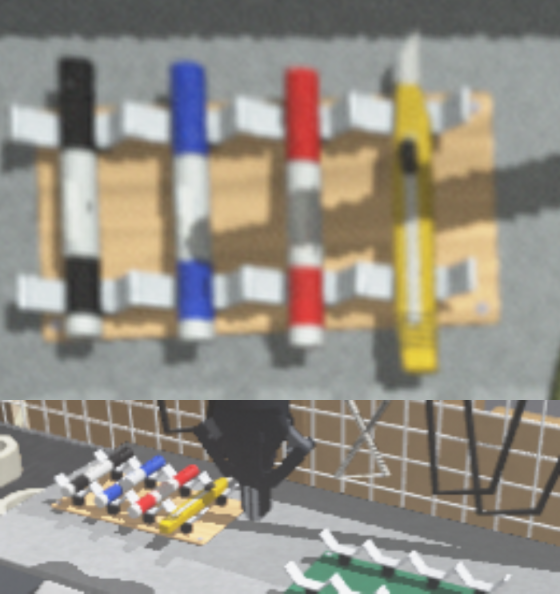

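The cutter is undisturbed (yellow body at (413,230), upper view). So the fingers closed above it and the height is suspect. I'll check by triangulating the fingertip and the rack.

```bash
python3 - <<'E'
from m import *; from h import *
a=dict(np.load("top2.npz"));b=dict(np.load("sc2.npz"))
print(robot.read_state()["ee_pos"],"tip exp scene",project(b,[[420,-60,225]]),"top",project(a,[[420,-60,225]]))
x=cv2.resize(b["pixels"][170:250,190:320],None,fx=6,fy=6,interpolation=cv2.INTER_CUBIC)
cv2.imwrite("pics/z.png",x[:,:780])
E
```

```text
[420.55055735 -59.18072946 249.61848626] tip exp scene [[288.77762299 222.42595432]] top [[303.33015483 310.52213877]]
```

View pics/z.png

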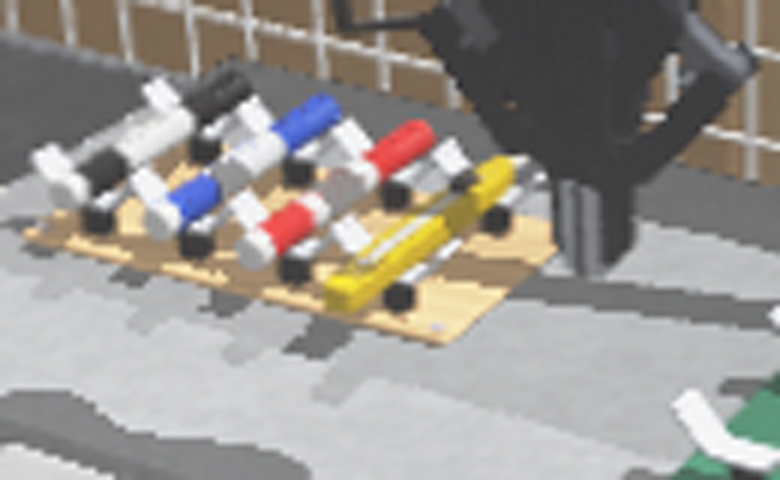

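The fingertips appear at crop (590,275), i.e. (288,216), versus an expected (289,222). That is about 20 mm too high, so the tool reaches less far than stated. I'll touch the empty riser top to measure the offset.

```bash
python3 - <<'E'
from m import *
robot.line_to([450,10,170],250)
h=robot.line_to([450,10,115],25,threshold=5); s=robot.read_state(); print(h,s["ee_pos"],s["contact_force"],s["gripper_width"],s["t"])
robot.line_to([450,10,170],150)
E
```

```text
True [450.03177497   9.9961288  123.54178468] [-2.43779735  0.05017458  8.55221318] 0.0052120796422682825 8.875
```

Contact came at TCP z = 123.5 over a 120 mm surface, so the tips are only about 3.5 mm ahead of the TCP, about 21 mm less than stated. I'll shift grasp heights to match.

```bash
sed -i 's/z=159\./z=137./; s/^HI=235/HI=222/' m.py; python3 - <<'E'
from m import *; from h import *
robot.command_gripper(.5)
go("cutter")
robot.line_to([430,40,240],300)
a=pic("top","top3");b=pic("scene","sc3")
cv2.imwrite("pics/t3.png",np.vstack([cv2.resize(ortho(a,150,450,600,-310,-40,2.5),(675,375)),cv2.resize(b["pixels"][200:280,285:435],(675,225))]))
E
```

```text
cutter hit False z [570.7 121.3 137.6] w 0.209 F 44.40202686935663
 w 0.201
 place False [509.5 -90.3 137.8]
 t 16.4583
```

View pics/t3.png

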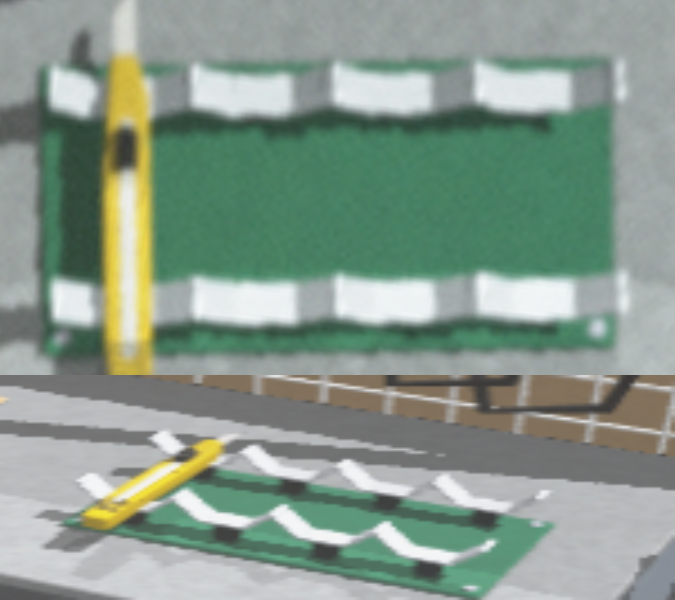

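The cutter lies across both rests of the leftmost green slot (upper view (128,200)), about 4 mm off centre along it. Next, the three pens.

```bash
python3 - <<'E'
from m import *; from h import *
for n in("red","blue","black"): go(n)
robot.line_to([400,80,250],300)
a=pic("top","top4");b=pic("scene","sc4")
cv2.imwrite("pics/t4.png",np.vstack([cv2.resize(ortho(a,150,430,610,-310,-40,2.5),(600,400)),cv2.resize(b["pixels"][200:280,285:435],(600,200))]))
cv2.imwrite("pics/t4b.png",cv2.resize(b["pixels"],(640,480)))
print(robot.read_state()["t"])
E
```

```text
red hit False z [578.  178.  137.5] w 0.181 F 43.91879439353943
 w 0.18
 place False [ 520.3 -146.2  137.8]
 t 24.4917
blue hit False z [579.8 234.3 137.6] w 0.178 F 43.94163250923157
 w 0.181
 place False [ 521.  -202.2  137.8]
 t 32.8667
black hit False z [581.5 291.1 137.6] w 0.18 F 43.96441876888275
 w 0.178
 place False [ 521.8 -258.2  137.8]
 t 42.125
43.575
```

View pics/t4.png

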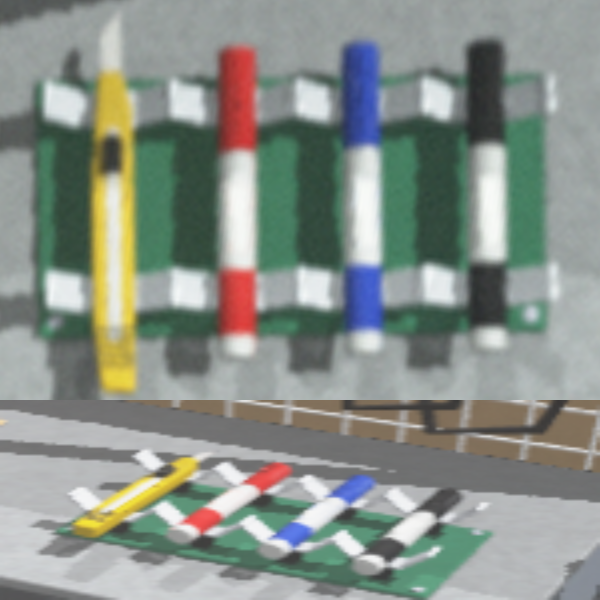

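View pics/t4b.png

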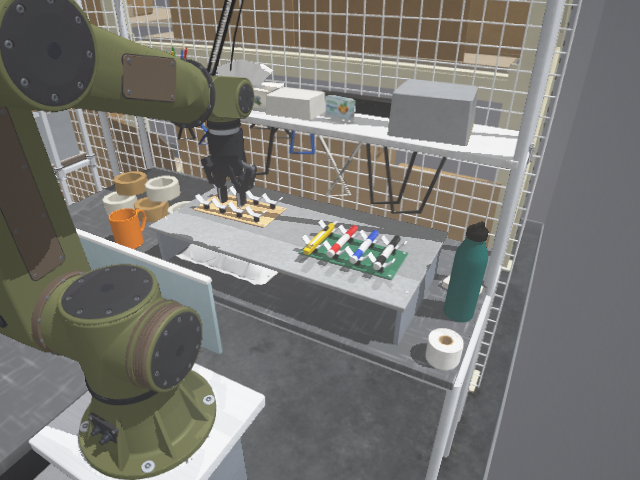

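The green rack holds cutter, red, blue and black from left to right (at x 113, 238, 363 and 487 in the rectified view). Each lies across both rests within about 4 mm of centre, and the flask still stands at (468,280).

```bash
python3 -c "
from bench import robot
robot.pause(0.5); print(robot.job_done())"
```

```text
the job is handed in; nothing more can be done
None
```

I handed the job in at about 44 s of the 93 s allowed: the green rack holds, from the left, cutter, red, blue and black, each across both rests and released, with the flask standing where it was in the last picture; the judge's verdict was not shown.

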